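# Hold a sample slide flush on the sprung, tilted stage

### The arm

A 6-joint arm with a two-finger parallel gripper is mounted at the origin on the work surface. World frame = base frame: x ahead of the robot, y to its left, z up, the work surface at z = 0. Lengths are in m, angles in rad, forces in N, time in s.
With the tool pointing down it reaches from about 0.35 to 0.775 m from the base axis. Payload 5.5 kg.
Tool frame: the origin (TCP) lies midway between the tips of the shut fingers; the grasp point (between the pads) lies 19 mm behind it; z points along the fingers, y is the line along which they close (so a half turn about z gives the same grasp; the last joint's range is limited). The gripper opens to 85 mm and grips with 20 to 120 N. Pads are 22 mm wide; open, the fingers measure 114 mm over their backs; the gripper's body (76 mm by 85 mm) begins 54 mm behind the grasp point. The pads swing forward as they close: fully open they stand 13 mm farther back than shut.
Start: joints at [1.149, 0.313, 0.046, 1.304, 0, 1.431], TCP at [0.16, 0.552, 0.231] pointing down, gripper open.
Joint ranges: [-2.76, 2.76], [-0.86, 1.69], [-1.03, 1.26], [-2.2, 2.34], [-1.47, 1.5], [-3.14, 3.14]. Speed limits (rad/s): [2.57, 2.57, 3.14, 3.14, 3.14, 3.14].

### API

Orientations are given as a unit quaternion [x, y, z, w].
In Python, from rig import arm gives the robot as it stands. The module is installed in compiled form; this text tells all that it offers.
- The arm moves only by the tool step_arm, never from a script. Its argument "moves" is a list of rows, each a list of 3 entries, a list of its own where there are three numbers: the shift along the tool's x, y, z in units of 0.075 m (1.0 is 0.075 m), then the turn, a rotation vector about the tool's x, y, z in units of 0.5 rad (1.0 is 0.5 rad), then the opening, from 0 (shut) to 1 (fully open). In form: [[[x, y, z], [rx, ry, rz], gripper], ...]. A call has 1 to 20 rows; each row shifts and turns the commanded pose from where the row before left it, along the tool's axes as they then stand; what a row does not reach is not made up. A row lasts 1/12 s, in which the tool goes at most 41.7 mm and 7.16 degrees, less where a joint would pass 70% of its speed; a pose out of reach is approached as far as the arm can. A call with a number of a shift or a turn outside -1 to 1 is refused whole. A call with a gripper value outside its range is refused whole. The fingers move at their own pace and stop on an object; "squeeze" is the grip in N (left out, the last holds). Time passes only in rows, so rows that do not move let the fingers close. It gives the time, the measured TCP pose, the force, the opening and the grip force at its end, in the units of the state.
- arm.observe(): the state, without advancing time (a new reading comes with each control period).
- arm.get_image(name): name is "scene" or "top" or "wrist"; returns a dict with "pixels" (480x640x3 uint8, red, green, blue), "fx", "fy", "cx", "cy" (pixels), "world_from_camera" (4x4, takes a point from camera to world coordinates). Camera axes: x right, y up, looking along -z (the intrinsics and any distortion apply to the point x, -y, -z); pixel columns grow to the right and rows downward; lengths in m; the calibration is good to about 2 mm. A picture is of the moment at which its call begins. There is no depth.
- arm.close_job(): hands the job in; it is judged then, once.
The state is a dict: "time": time; "joint_pos": joint angles; "dq": joint speeds; "tau": joint torques, N m; "tcp_pos": TCP position; "orientation": TCP orientation; "contact_force": force on the tool from outside, world axes, zero at the start; "torque": the same for the moment, N m; "finger_gap": finger opening in m; "finger_force": force on a finger pad.
Only numpy, scipy, OpenCV 4.12 (cv2) and the standard library are available. Lean on these libraries where they do the work, as an engineer would, in place of code of your own. Each camera call takes 0.05 s, during which the arm holds its last target. There are 200 camera calls.

### The job

Pick up the long rectangular sample slide by its upright grip bar, tilt it to match the sloped face of the sprung stage, and lay it flat inside the outline on that face, lengthwise up the slope. Press gently through the slide until the sprung face has gone down about half of its 12 mm travel, and finish while still holding the slide there, flush and pressed: do not let go. Leave the round and the square slide where they lie.

Things in the scene. Friction and masses are not known exactly. Their poses are not given: they have to be found in the camera images.
- slide_mid (a point): The long slide: loose steel plate 76 (x) by 40 (y) by 5 mm, low beads at both ends, 0.10 to 0.20 kg, with an aluminium grip bar upright on its middle, 26 mm long (x), 12 thick (y), rising 36 mm above the plate. The point is its centre, 20.5 mm above the underside and 20.5 mm below the bar's top; z points up out of the plate. Same if turned half round. Lies in the tray; its place among the slides varies.
- disc_mid (a point): The round slide, to be left alone: a steel disc 54 mm across, 5 mm thick, with the same grip bar. Point and axes as for the long slide.
- square_mid (a point): The square slide, to be left alone: a steel plate 42 by 42 mm, 5 mm thick, with the same grip bar. Point and axes as for the long slide.
- tray: Fixed wooden tray, 150 (x) by 270 mm (y), floor 8 mm thick, rim 14 mm high above the table. The three slides lie in it side by side, about 85 mm apart along its y. Origin in the middle of its underside.
- stage: The stage's fixed base: a steel foot 150 (x) by 130 (y) by 12 mm with two cheeks 90 mm high at y = +-55 mm, between which a locked cradle carries the face. Origin in the middle of the foot's underside. The cradle's tilt axis runs along its y, 75 mm above the table.
- face (a point): Centre of the top of the sprung sloped face: an aluminium plate 110 mm (x, up the slope) by 90 mm (y, level), nothing standing above it, a thin dark outline 96 by 60 mm drawn round the centre. z points squarely out of the face. Its -x edge, the one nearer the robot, is the lower; the slope, 14 to 32 degrees, is locked and differs each time. The point sinks with the face when pressed.
- platform (a joint): How far the sprung face is pressed down, in m, straight into its slope (along the face's own -z): 0 free, 0.012 at its stop. It starts to give at about 3.5 N and takes a further 0.6 N per mm (about 7 N at half travel, 11 N at the stop). It springs back when released.
There are look-alikes about, which are no part of the job. Leave any red or turquoise look-alike of the part that bears slide_mid alone. Of the things that look like the stage, the larger one is meant.

How it is judged:
By the outcome, as a careful person would: the job done as asked, in the order asked, and still so for the second after the job is handed in, while the arm keeps its last pose, push and grip.
It also fails if it takes over 38 s, if anything falls off the work surface, if the arm or the gripper's body presses on something with over 40 N, if the wrist force passes 120 N, or if a joint passes its speed limit or range.

## Working session

There is one attempt and no reset: what is moved stays moved. The work goes in short steps, Python scripts to look and compute and a tool call to move; the robot and the scene stay as the last step left them, time stands still between calls to the robot, and variables do not carry over. Pictures are saved under pics/ and viewed, at most 12 in all, crops included, and the job is handed in when it is done.

Besides the shell and the picture viewer there is one more tool, called after "Call:" in YAML: its name, and indented under it one key for each argument. step_arm: Moves the arm, as the interface text tells. Its arguments: {"type":"object","properties":{"moves":{"type":"array"},"squeeze":{"type":"number"}},"required":["moves"]}

```bash
mkdir -p pics; python3 - <<'E'
from rig import arm
import cv2,json,numpy as np
s=arm.observe();print({k:np.round(v,4).tolist() for k,v in s.items()})
for n in("scene","top"):
    i=arm.get_image(n);cv2.imwrite(f"pics/{n}0.png",i["pixels"][:,:,::-1])
    print(n,list(i.keys()),i["fx"],i["fy"],i["cx"],i["cy"],np.round(i["world_from_camera"],4).tolist())
E
```

```text
{'time': 0.0, 'joint_pos': [1.1494, 0.314, 0.045, 1.3036, 0.0, 1.4312], 'dq': [0.0008, 0.0002, 0.0013, -0.0001, -0.0007, 0.001], 'tau': [-0.0001, -48.0631, 29.8533, 0.0197, 0.0, 0.0], 'tcp_pos': [0.1597, 0.5518, 0.2304], 'orientation': [0.1405, 0.9901, -0.0009, -0.0003], 'contact_force': [0.2588, -0.3109, -0.6263], 'torque': [0.0539, -0.0009, 0.0307], 'finger_force': 0.0, 'finger_gap': 0.0851}
scene ['pixels', 'fx', 'fy', 'cx', 'cy', 'world_from_camera'] 468.0486274264862 468.0486274264862 324.73755698758384 235.60563171021846 [[0.5719, -0.475, 0.6688, 1.3272], [0.8201, 0.3134, -0.4787, -0.4867], [0.0178, 0.8223, 0.5688, 0.8196], [0.0, 0.0, 0.0, 1.0]]
top ['pixels', 'fx', 'fy', 'cx', 'cy', 'world_from_camera'] 554.8072675054563 554.8072675054563 311.7686348963163 244.25453995799953 [[0.0041, 0.9926, -0.121, 0.2899], [-1.0, 0.005, 0.0073, 0.1288], [0.0079, 0.1209, 0.9926, 1.5987], [0.0, 0.0, 0.0, 1.0]]
```

```bash
sleep 1; ls pics
```

```text
scene0.png
top0.png
```

View pics/scene0.png

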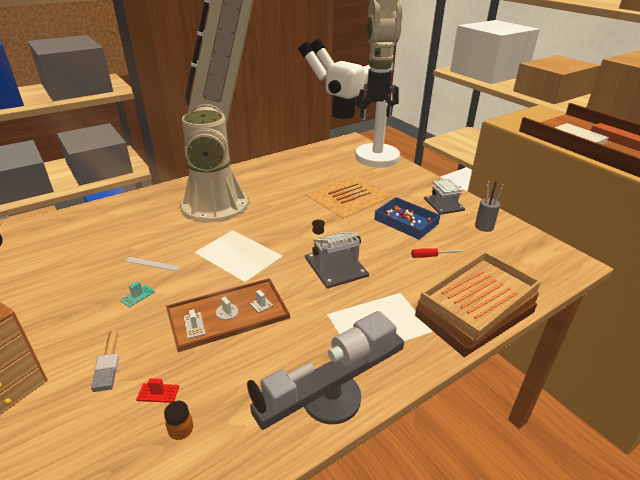

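View pics/top0.png

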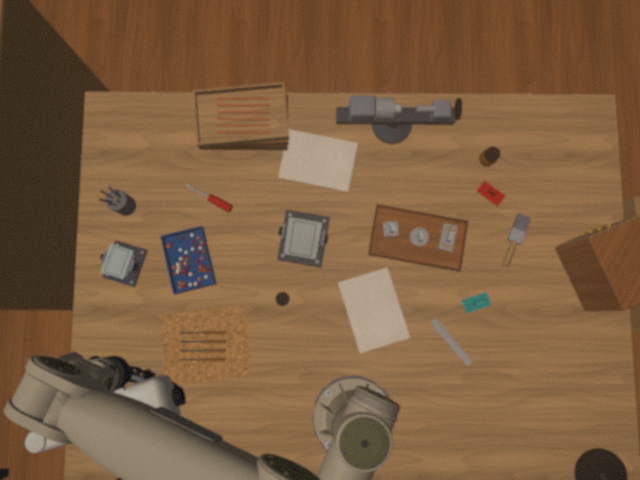

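The scene shows the tray with the square, round and long slides. In the top view they are at about (391,228), (419,237) and (449,237). The larger stage is at (304,238) and the decoy stage at (122,262). Next I'll enlarge both areas.

```bash
cat > h.py <<'E'
import numpy as np,cv2
from scipy.spatial.transform import Rotation as R
def ray(i,u,v):
    T=np.array(i["world_from_camera"]);d=T[:3,:3]@[(u-i["cx"])/i["fx"],-(v-i["cy"])/i["fy"],-1];return T[:3,3],d
def onz(i,u,v,z):
    o,d=ray(i,u,v);return o+d*(z-o[2])/d[2]
def proj(i,p):
    T=np.array(i["world_from_camera"]);c=T[:3,:3].T@(np.array(p)-T[:3,3]);return np.array([i["cx"]-i["fx"]*c[0]/c[2],i["cy"]+i["fy"]*c[1]/c[2]])
E
python3 - <<'E'
from rig import arm
from h import *
i=arm.get_image("top");p=i["pixels"][:,:,::-1]
a=cv2.resize(p[195:285,360:480],None,fx=6.6,fy=6.6,interpolation=cv2.INTER_CUBIC)
j=arm.get_image("scene");q=j["pixels"][:,:,::-1]
b=cv2.resize(q[220:290,295:380],None,fx=6,fy=6,interpolation=cv2.INTER_CUBIC)
c=cv2.resize(p[200:275,265:345],None,fx=6,fy=6,interpolation=cv2.INTER_CUBIC)
H=max(b.shape[0],c.shape[0]);bc=np.zeros((H,b.shape[1]+c.shape[1],3),np.uint8);bc[:b.shape[0],:b.shape[1]]=b;bc[:c.shape[0],b.shape[1]:]=c
cv2.imwrite("pics/a.png",a);cv2.imwrite("pics/bc.png",cv2.resize(bc,None,fx=.8,fy=.8)); print(bc.shape)
print(onz(i,449,237,.013),onz(i,419,237,.013),onz(i,304,238,.08))
E
```

```text
(450, 990, 3)
[ 0.50624678 -0.27937318  0.013     ] [ 0.50580225 -0.19254891  0.013     ] [0.49226476 0.13911512 0.08      ]
```

View pics/a.png

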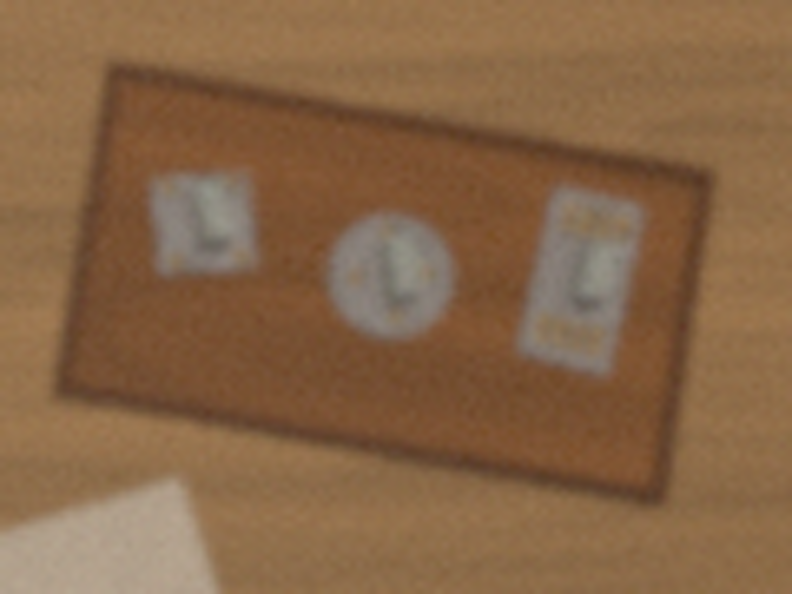

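View pics/bc.png

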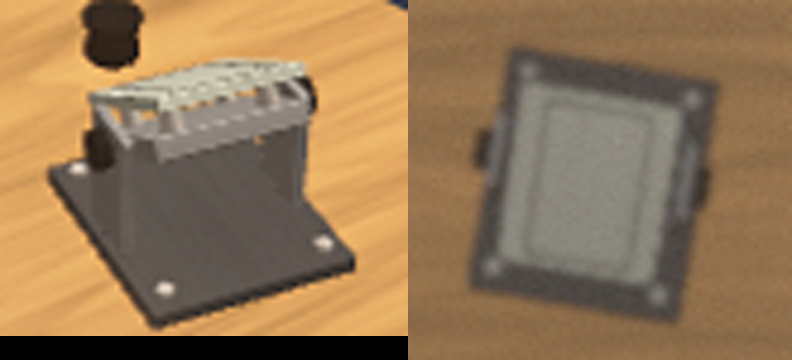

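```bash
cat >> h.py <<'E'
def rows(p,q,tp,tR):
    """total shift in tool frame (units) and rotvec (units) from pose p,q to target"""
    A=R.from_quat(q);print("shift units",np.round(A.inv().apply(np.array(tp)-p)/.075,3),"rot units",np.round((A.inv()*tR).as_rotvec()/.5,3))
def toolR(yaw,slope=0):
    "tool z = -face z; tool y along +-face y (level)"
    F=R.from_euler('z',yaw)*R.from_euler('y',-slope)
    return F*R.from_matrix(np.array([[-1,0,0],[0,1,0],[0,0,-1.]]).T)
E
python3 - <<'E'
from rig import arm
from h import *
s=arm.observe();w=arm.get_image("wrist");t=arm.get_image("top")
A=R.from_quat(s["orientation"]);T=np.array(w["world_from_camera"])
print(w["fx"],w["cx"],w["cy"]);print("cam in tool",A.inv().apply(T[:3,3]-s["tcp_pos"]),"\n",np.round(A.as_matrix().T@T[:3,:3],3));print(np.round(A.as_matrix(),3))
def uv(x,y,sc,ox,oy):return ((x+.5)/sc+ox-.5,(y+.5)/sc+oy-.5)
f=[(511,47),(718,85),(680,322),(470,287)]
P=np.array([onz(t,*uv(x-408,y,4.8,265,200),.012) for x,y in f]);print("foot",P.round(4),P.mean(0));d=P[0]+P[1]-P[2]-P[3];print("yaw",np.degrees(np.arctan2(d[1],d[0])),np.linalg.norm(d)/2)
f=[(555,185),(645,208),(612,378),(520,352)]
P=np.array([onz(t,*uv(x,y,6.6,360,195),.013) for x,y in f]);print("slide",P.mean(0));d=P[0]+P[1]-P[2]-P[3];print("yaw",np.degrees(np.arctan2(d[1],d[0])),np.linalg.norm(d)/2)
f=[(108,65),(712,172),(660,502),(58,396)]
P=np.array([onz(t,*uv(x,y,6.6,360,195),.014) for x,y in f]);d=P[0]+P[1]-P[2]-P[3];print("tray yaw",np.degrees(np.arctan2(d[1],d[0])),np.linalg.norm(d)/2,P.mean(0))
rows(s["tcp_pos"],s["orientation"],[.44,.14,.30],toolR(np.radians(-10)))
E
```

```text
345.90932745218913 318.3261369821536 242.4803294727049
cam in tool [ 0.0770146  -0.00041874 -0.14217404] 
 [[-0.001  0.954  0.298]
 [ 1.     0.001 -0.   ]
 [-0.001  0.298 -0.954]]
[[-0.961  0.278 -0.   ]
 [ 0.278  0.961 -0.001]
 [ 0.    -0.001 -1.   ]]
foot [[0.5848 0.1921 0.012 ]
 [0.5622 0.0669 0.012 ]
 [0.4186 0.0896 0.012 ]
 [0.439  0.2152 0.012 ]] [0.50114803 0.14095719 0.012     ]
yaw -8.986557548246772 0.14650929711753422
slide [ 0.50600709 -0.27622394  0.013     ]
yaw -12.72428913345697 0.0763964980378285
tray yaw -9.764489301514924 0.14809232514280224 [ 0.50442611 -0.18886385  0.014     ]
shift units [-5.117 -4.239 -0.919] rot units [-0.002 -0.    -0.215]
```

Call:
step_arm:
  moves:
    - [[-0.15,-0.11,0],[0,0,0],1]
    - [[-0.35,-0.255,-0.016],[0,0,0],1]
    - [[-0.35,-0.255,-0.016],[0,0,0],1]
    - [[-0.35,-0.255,-0.016],[0,0,0],1]
    - [[-0.35,-0.255,-0.016],[0,0,0],1]
    - [[-0.35,-0.255,-0.016],[0,0,0],1]
    - [[-0.35,-0.255,-0.016],[0,0,0],1]
    - [[-0.35,-0.255,-0.016],[0,0,0],1]
    - [[-0.35,-0.255,-0.016],[0,0,0],1]
    - [[-0.35,-0.255,-0.016],[0,0,0],1]
    - [[-0.35,-0.255,-0.016],[0,0,0],1]
    - [[-0.35,-0.255,-0.016],[0,0,0],1]
    - [[-0.35,-0.255,-0.016],[0,0,0],1]
    - [[-0.35,-0.255,-0.016],[0,0,0],1]
    - [[-0.35,-0.255,-0.016],[0,0,0],1]
    - [[-0.35,-0.255,-0.016],[0,0,0],1]
    - [[-0.23,-0.15,-0.02],[0,0,0],1]
    - [[0,0,0],[0,0,-0.21],1]
    - [[0,0,0],[0,0,0],1]

```text
time: 1.88
tcp_pos: [0.4808, 0.1388, 0.2507]
orientation: [0.089, 0.996, -0.0, -0.0]
contact_force: [0.0, 1.3, -0.2]
finger_gap: 0.0852
finger_force: 0.0
```

```bash
python3 - <<'E'
from rig import arm
from h import *
import pickle
s=arm.observe();print(s["tcp_pos"],R.from_quat(s["orientation"]).as_matrix().round(3)[:,0],s["time"])
w=arm.get_image("wrist");pickle.dump((s,w),open("w1.pkl","wb"))
cv2.imwrite("pics/w1.png",w["pixels"][:,:,::-1])
E
```

```text
[0.48082854 0.13877989 0.25066055] [-0.984  0.176  0.   ] 1.8833
```

View pics/w1.png

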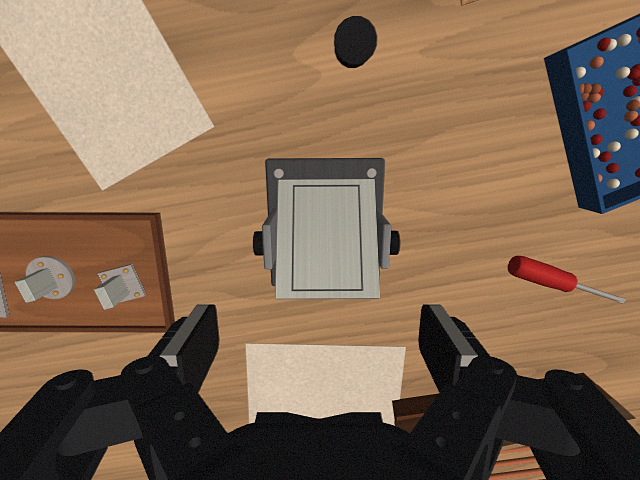

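The face is at centre (327,238). Its lower edge is at row ~179, its upper edge at row ~298, and the outline runs from (293,185) to (361,290). I'll fit its pose from the corners.

```bash
cat >> h.py <<'E'
from scipy.optimize import least_squares
XY=[(-.055,-.045),(-.055,.045),(.055,.045),(.055,-.045),(-.048,-.03),(-.048,.03),(.048,.03),(.048,-.03)]
def facepts(x,h=0):
    F=R.from_euler('z',x[3])*R.from_euler('y',-x[4]);return x[:3]+F.apply([(a,b,h) for a,b in XY])
def refine(w,uv,win=3):
    g=cv2.cvtColor(w["pixels"],cv2.COLOR_RGB2GRAY)
    return cv2.cornerSubPix(g,np.float32(uv).reshape(-1,1,2),(win,win),(-1,-1),(3,50,.01)).reshape(-1,2)
def fit(views,x0=(.5,.14,.09,-.16,.4)):
    f=lambda x:np.concatenate([(np.array([proj(w,p) for p in facepts(x)])-uv).ravel() for w,uv in views])
    r=least_squares(f,x0,loss='soft_l1',f_scale=.5);J=np.linalg.inv(r.jac.T@r.jac);print("face",r.x[:3].round(4),"yaw,slope deg",np.degrees(r.x[3:]).round(2),"sd",(np.sqrt(np.diag(J))*.4).round(4));print("res",f(r.x).reshape(-1,2).round(1).tolist());return r.x
E
python3 - <<'E'
from h import *
import pickle
s,w=pickle.load(open("w1.pkl","rb"))
uv=refine(w,[(277,179),(377,179),(380,298),(276,298),(294,185),(358,185),(362,290),(291,290)]);print(uv.round(1).tolist())
fit([(w,uv)])
rows(s["tcp_pos"],s["orientation"],[.505,-.10,.25],toolR(np.radians(-11)))
E
```

```text
[[278.3999938964844, 178.60000610351562], [377.0, 179.0], [379.3999938964844, 297.3999938964844], [275.5, 297.70001220703125], [293.1000061035156, 185.3000030517578], [358.5, 185.0], [362.29998779296875, 289.6000061035156], [291.5, 290.20001220703125]]
face [0.4916 0.1444 0.0953] yaw,slope deg [-10.12  30.04] sd [0.0005 0.0002 0.0011 0.0034 0.0179]
res [[-0.3, -0.1], [-2.2, -0.7], [0.2, 0.3], [-0.4, 0.2], [1.0, 0.2], [0.4, 0.4], [-0.4, -0.0], [1.1, -0.5]]
shift units [-0.879 -3.077  0.009] rot units [-0.   -0.    0.03]
```

Call:
step_arm:
  moves:
    - [[-0.12,-0.36,0],[0,0,0],1]
    - [[-0.12,-0.36,0],[0,0,0],1]
    - [[-0.12,-0.36,0],[0,0,0],1]
    - [[-0.12,-0.36,0],[0,0,0],1]
    - [[-0.12,-0.36,0],[0,0,0],1]
    - [[-0.12,-0.36,0],[0,0,0],1]
    - [[0,0,0],[0,0,0],1]

```text
time: 2.52
tcp_pos: [0.5053, -0.0317, 0.2507]
orientation: [0.091, 0.996, -0.001, 0.0]
contact_force: [1.1, -0.4, 1.0]
finger_gap: 0.0854
finger_force: 0.0
```

```bash
python3 - <<'E'
from rig import arm
from h import *
import pickle
s=arm.observe();w=arm.get_image("wrist");pickle.dump((s,w),open("w2.pkl","wb"))
x=np.array([.4916,.1444,.0953,np.radians(-10.12),np.radians(30)])
uv=np.array([proj(w,p) for p in facepts(x)]);print(uv.round(0).tolist())
c=uv.mean(0).astype(int);x0,y0=c-[70,75];print("crop",x0,y0)
a=cv2.resize(w["pixels"][y0:y0+150,x0:x0+140,::-1],None,fx=4,fy=4,interpolation=cv2.INTER_CUBIC)
s,v=pickle.load(open("w1.pkl","rb"));b=cv2.resize(v["pixels"][170:310,265:390,::-1],None,fx=4,fy=4,interpolation=cv2.INTER_CUBIC)
m=np.zeros((600,800,3),np.uint8);m[:,:400]=a[:,80:480];m[:560,400:]=b[:,50:450]
cv2.imwrite("pics/w2.png",m)
E
```

```text
[[461.0, 115.0], [563.0, 115.0], [585.0, 236.0], [474.0, 237.0], [479.0, 122.0], [547.0, 122.0], [565.0, 228.0], [491.0, 228.0]]
crop 450 100
```

View pics/w2.png

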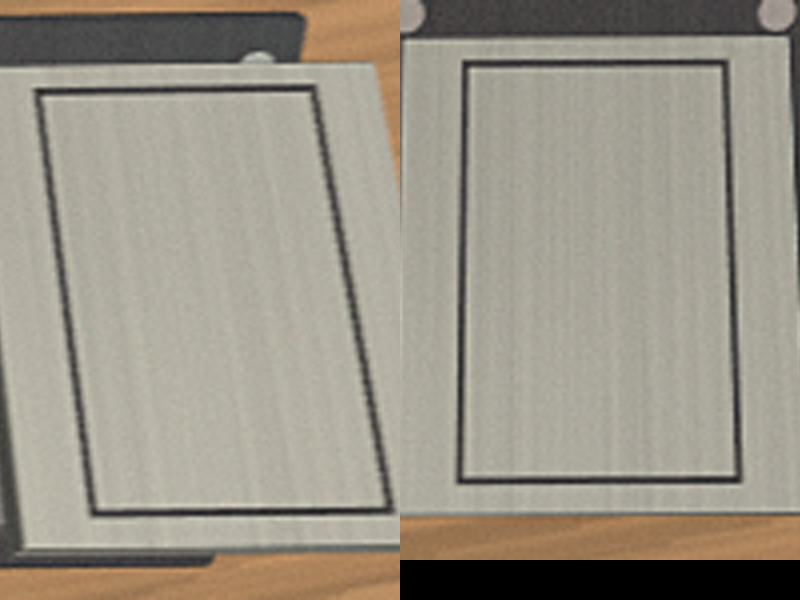

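The second view shows the outline corners at left-panel (37,90), (315,87), (391,512), (93,514) and right-panel (464,62), (726,62), (740,480), (461,481). I'll fit both views together.

```bash
python3 - <<'E'
from h import *
import pickle
w1=pickle.load(open("w1.pkl","rb"))[1];w2=pickle.load(open("w2.pkl","rb"))[1]
S=lambda l,ox,oy:np.array([((x+.5)/4-.5+ox,(y+.5)/4-.5+oy) for x,y in l])
u2=S([(37,90),(315,87),(391,512),(93,514)],470,100);u1=S([(64,62),(326,62),(340,480),(61,481)],277.5,170)
def run(sc,vs):
    def f(x):
        k=x[5:] if sc else (1,1)
        F=R.from_euler('z',x[3])*R.from_euler('y',-x[4]);P=x[:3]+F.apply([(a*k[0],b*k[1],0) for a,b in XY[4:]])
        return np.concatenate([(np.array([proj(w,p) for p in P])-u).ravel() for w,u in vs])
    r=least_squares(f,[.5,.14,.09,-.16,.45]+[1,1]*sc);print(r.x[:3].round(4),np.degrees(r.x[3:5]).round(2),r.x[5:].round(3),"rms",np.sqrt(np.mean(r.fun**2)).round(2),(np.sqrt(np.diag(np.linalg.inv(r.jac.T@r.jac)))*.3).round(4))
run(0,[(w1,u1),(w2,u2)]);run(1,[(w1,u1),(w2,u2)]);run(0,[(w1,u1)]);run(0,[(w2,u2)])
E
```

```text
[0.4909 0.1442 0.0977] [-9.87 30.65] [] rms 0.23 [0.0001 0.0001 0.0003 0.002  0.004 ]
[0.4909 0.1442 0.0976] [-9.87 30.61] [1.    1.003] rms 0.22 [0.0001 0.0001 0.0003 0.0022 0.005  0.0028 0.0032]
[0.4909 0.1442 0.0971] [-9.85 30.4 ] [] rms 0.17 [0.0004 0.0001 0.001  0.0027 0.0163]
[0.4908 0.1437 0.0986] [-10.01  30.87] [] rms 0.12 [0.0003 0.0005 0.0009 0.0038 0.0061]
```

Call:
step_arm:
  moves:
    - [[-0.08,-0.4,0.06],[0,0,0],1]
    - [[-0.08,-0.4,0.06],[0,0,0],1]
    - [[-0.08,-0.4,0.06],[0,0,0],1]
    - [[-0.08,-0.4,0.06],[0,0,0],1]
    - [[-0.08,-0.4,0.06],[0,0,0],1]
    - [[-0.08,-0.4,0.06],[0,0,0],1]
    - [[-0.08,-0.4,0.06],[0,0,0],1]
    - [[-0.03,-0.4,0.06],[0,0,0],1]
    - [[0,0,0],[0,0,0.07],1]
    - [[0,0,0],[0,0,0],1]

```text
time: 3.4
tcp_pos: [0.506, -0.2722, 0.2141]
orientation: [0.107, 0.994, 0.001, -0.001]
contact_force: [0.6, 0.5, -1.1]
finger_gap: 0.0852
finger_force: 0.0
```

```bash
python3 - <<'E'
from rig import arm
from h import *
import pickle
s=arm.observe();w=arm.get_image("wrist");pickle.dump((s,w),open("w3.pkl","wb"))
c=proj(w,[.506,-.276,.03]);x0,y0=(c-[70,75]).astype(int);print("crop",x0,y0,s["tcp_pos"])
cv2.imwrite("pics/w3.png",cv2.resize(w["pixels"][max(y0,0):y0+150,x0:x0+140,::-1],None,fx=4,fy=4,interpolation=cv2.INTER_CUBIC))
E
```

```text
crop 244 143 [ 0.50598437 -0.27220706  0.21408967]
```

View pics/w3.png

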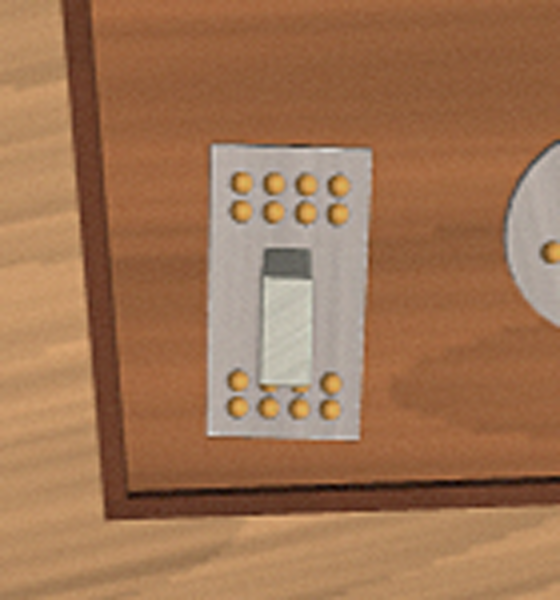

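The long slide's plate has crop corners (211,143), (372,149), (359,440), (208,437). Its bar top is at (264,277), (312,279), (310,386), (260,384).

```bash
python3 - <<'E'
from h import *
import pickle
s,w=pickle.load(open("w3.pkl","rb"))
S=lambda l:[((x+.5)/4-.5+244,(y+.5)/4-.5+143) for x,y in l]
for l,z in(([(211,143),(372,149),(359,440),(208,437)],.013),([(264,277),(312,279),(310,386),(260,384)],.049)):
    P=np.array([onz(w,*u,z) for u in S(l)]);d=P[2]+P[3]-P[0]-P[1];e=P[1]+P[2]-P[0]-P[3]
    print(P.mean(0).round(4),"yaw",np.degrees([np.arctan2(d[1],d[0]),np.arctan2(-e[0],e[1])]).round(1),np.linalg.norm(d)/2,np.linalg.norm(e)/2)
print(R.from_quat(s["orientation"]).as_matrix().round(3),R.from_quat(s["orientation"]).as_euler("xyz",degrees=True))
E
```

```text
[ 0.508  -0.2756  0.013 ] yaw [-14.1 -14.1] 0.07602563063038685 0.039606176182706856
[ 0.5079 -0.2756  0.049 ] yaw [-14.1 -14.8] 0.02530810194483905 0.01124202377498694
[[-0.977  0.213 -0.001]
 [ 0.213  0.977  0.001]
 [ 0.001  0.001 -1.   ]] [ 1.79939891e+02 -7.27032174e-02  1.67672801e+02]
```

Call:
step_arm:
  moves:
    - [[-0.036,-0.039,0.1],[0,0,0.066],0.5]
    - [[0,0,0.4],[0,0,0],0.5]
    - [[0,0,0.4],[0,0,0],0.5]
    - [[0,0,0.4],[0,0,0],0.5]
    - [[0,0,0.4],[0,0,0],0.5]
    - [[0,0,0.3],[0,0,0],0.5]
    - [[0,0,0.25],[0,0,0],0.5]
    - [[0,0,0.2],[0,0,0],0.5]
    - [[0,0,0.16],[0,0,0],0.5]
    - [[0,0,0],[0,0,0],0.5]
    - [[0,0,0],[0,0,0],0.5]
  squeeze: 70

```text
time: 4.37
tcp_pos: [0.5083, -0.2738, 0.019]
orientation: [0.121, 0.993, 0.001, -0.001]
contact_force: [1.1, -0.2, -0.0]
finger_gap: 0.0427
finger_force: 0.0
```

```bash
python3 - <<'E'
from rig import arm
from h import *
s=arm.observe();print(s["tcp_pos"],s["finger_gap"],R.from_quat(s["orientation"]).as_matrix().round(3)[:,0])
w=arm.get_image("wrist");cv2.imwrite("pics/w4.png",w["pixels"][160:480,120:520,::-1])
E
```

```text
[ 0.5083209  -0.27381981  0.01900854] 0.042685855370235656 [-0.971  0.24   0.001]
```

View pics/w4.png

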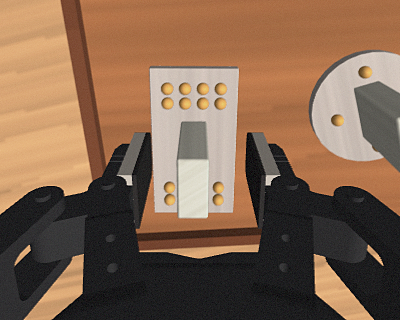

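The bar sits squarely between the pads, about 2 mm off centre. I'll correct that and close.

Call:
step_arm:
  moves:
    - [[0,-0.022,0],[0,0,0],0.3]
    - [[0,0,0],[0,0,0],0.2]
    - [[0,0,0],[0,0,0],0]
    - [[0,0,0],[0,0,0],0]
    - [[0,0,0],[0,0,0],0]
    - [[0,0,0],[0,0,0],0]
    - [[0,0,0],[0,0,0],0]
    - [[0,0,0],[0,0,0],0]
    - [[0,0,-0.03],[0,0,0],0]
    - [[0,0,-0.1],[0,0,0],0]
    - [[0,0,-0.3],[0,0,0],0]
    - [[0,0,-0.4],[0,0,0],0]
    - [[0,0,-0.4],[0,0,0],0]
    - [[0,0,-0.4],[0,0,0],0]
    - [[0,0,-0.4],[0,0,0],0]
    - [[0,0,-0.4],[0,0,0],0]
    - [[0,0,-0.2],[0,0,0],0]
    - [[0,0,0],[0,0,0],0]
  squeeze: 80

```text
time: 5.92
tcp_pos: [0.5096, -0.2787, 0.2211]
orientation: [0.122, 0.993, -0.002, 0.003]
contact_force: [0.1, -0.5, -1.7]
finger_gap: 0.011
finger_force: 78.2
```

```bash
python3 - <<'E'
from rig import arm
from h import *
import pickle
s=arm.observe();print(s["tcp_pos"],s["finger_gap"],s["finger_force"],s["contact_force"],s["torque"],s["joint_pos"])
w=arm.get_image("wrist");pickle.dump((s,w),open("w5.pkl","wb"));cv2.imwrite("pics/w5.png",cv2.resize(w["pixels"][200:440,200:440,::-1],None,fx=2.5,fy=2.5,interpolation=cv2.INTER_CUBIC))
f=np.array([.4909,.1442,.0977]);T=toolR(np.radians(-9.9),np.radians(30.6));n=-T.apply([0,0,1])
rows(s["tcp_pos"],s["orientation"],f+n*.09,T)
print(n,T.as_matrix().round(3))
E
```

```text
[ 0.50958569 -0.27870178  0.22108289] 0.011045610505147564 78.1709361076355 [ 0.08585541 -0.50336593 -1.73254268] [ 0.01250244 -0.00992694 -0.00253144] [-6.38644950e-01  3.21019985e-01  3.19444818e-02  1.27418204e+00
 -9.08563797e-06 -3.93740967e-01]
shift units [2.222 5.368 0.581] rot units [-0.045 -1.054 -0.139]
[-0.50146145  0.08751903  0.86074203] [[-0.848  0.172  0.501]
 [ 0.148  0.985 -0.088]
 [-0.509 -0.    -0.861]]
```

View pics/w5.png

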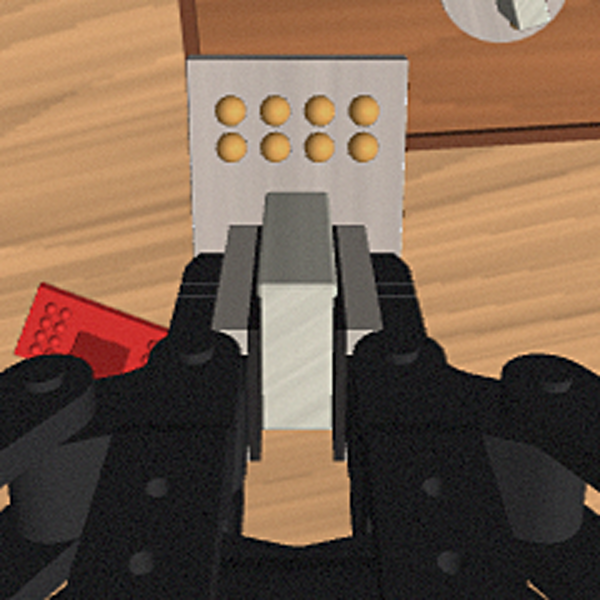

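The slide is held squarely. In the crop, the near plate edge is at (188,59)–(408,59), the bar foot at (267,193)–(327,193), and the bar top at (262,283), (335,283), (331,429), (262,429). I'll fit its pose in the tool frame.

```bash
python3 - <<'E'
from h import *
import pickle
s,w=pickle.load(open("w5.pkl","rb"))
A=R.from_quat(s["orientation"]);flip=R.from_matrix([[-1,0,0],[0,1,0],[0,0,-1]])
u=np.array([((x+.5)/2.5-.5+200,(y+.5)/2.5-.5+200) for x,y in[(188,60),(408,60),(267,193),(327,193),(262,283),(335,283),(331,429),(262,429)]])
X=np.array([(-38,-20,-15.5),(-38,20,-15.5),(-13,-6,-15.5),(-13,6,-15.5),(-13,-6,20.5),(-13,6,20.5),(13,6,20.5),(13,-6,20.5)])/1e3
def f(x):
    P=s["tcp_pos"]+A.apply(x[:3]+(flip*R.from_rotvec(x[3:])).apply(X));return (np.array([proj(w,p) for p in P])-u).ravel()
r=least_squares(f,[0,0,-.01,0,0,0],loss='soft_l1',f_scale=.7)
print("mid in tool",r.x[:3].round(4),"rot deg (slide axes)",np.degrees(r.x[3:]).round(2));print(r.fun.reshape(-1,2).round(1).tolist(),(np.sqrt(np.diag(np.linalg.inv(r.jac.T@r.jac)))*.5).round(4))
E
```

```text
mid in tool [-0.0001 -0.0003 -0.0055] rot deg (slide axes) [-0.22 -0.28 -0.45]
[[-0.0, 0.9], [-0.0, 1.4], [-0.6, -1.1], [0.6, -1.0], [-1.4, -0.1], [1.3, -0.0], [1.5, 0.1], [-1.0, 0.0]] [0.0004 0.0002 0.0006 0.0128 0.0084 0.0104]
```

Call:
step_arm:
  moves:
    - [[0.07,0.15,0],[0,0,0],0]
    - [[0.16,0.39,0],[0,0,0],0]
    - [[0.16,0.39,0],[0,0,0],0]
    - [[0.16,0.39,0],[0,0,0],0]
    - [[0.16,0.39,0],[0,0,0],0]
    - [[0.16,0.39,0],[0,0,0],0]
    - [[0.16,0.39,0],[0,0,0],0]
    - [[0.16,0.39,0],[0,0,0],0]
    - [[0.16,0.39,0],[0,0,0],0]
    - [[0.16,0.39,0],[0,0,0],0]
    - [[0.16,0.39,0],[0,0,0],0]
    - [[0.16,0.39,0],[0,0,0],0]
    - [[0.16,0.39,0],[0,0,0],0]
    - [[0.16,0.39,0],[0,0,0],0]
    - [[0.07,0.15,0],[0,0,0],0]
    - [[0,0,0],[-0.009,-0.21,-0.028],0]
    - [[0,0,0],[-0.009,-0.21,-0.028],0]
    - [[0,0,0],[-0.009,-0.21,-0.028],0]
    - [[0,0,0],[-0.009,-0.21,-0.028],0]
    - [[0,0,0],[-0.009,-0.21,-0.028],0]

```text
time: 7.63
tcp_pos: [0.4419, 0.1536, 0.214]
orientation: [0.083, 0.962, -0.021, 0.26]
contact_force: [-0.0, 0.0, -2.1]
finger_gap: 0.0109
finger_force: 78.3
```

```bash
cat > g.py <<'E'
from rig import arm
from h import *
import sys
h=float(sys.argv[1])
s=arm.observe();print(s["time"],np.round(s["tcp_pos"],4),s["finger_gap"],np.round(s["joint_pos"],2))
f=np.array([.4909,.1442,.0977]);T=toolR(np.radians(-9.9),np.radians(30.6));n=-T.apply([0,0,1])
A=R.from_quat(s["orientation"])
print("TCP in face frame mm (up-slope,left,normal)",(np.array([-1,1,-1])*T.inv().apply(s["tcp_pos"]-f)*1e3).round(2))
print("tilt err deg",np.degrees((A.inv()*T).as_rotvec()).round(2),"force tool",A.inv().apply(s["contact_force"]).round(2),"torque tool",A.inv().apply(s["torque"]).round(3))
rows(s["tcp_pos"],s["orientation"],f+n*h,T)
E
python3 g.py .05
```

```text
7.6333 [0.4419 0.1536 0.214 ] 0.01093960875573819 [ 0.31 -0.23 -0.71  0.62 -0.23  0.43]
TCP in face frame mm (up-slope,left,normal) [ 16.26   0.85 125.51]
tilt err deg [ 0.18 -0.42  0.01] force tool [1.08 0.02 1.77] torque tool [-0.012  0.625 -0.013]
shift units [ 0.209 -0.014  1.008] rot units [ 0.006 -0.015  0.   ]
```

Call:
step_arm:
  moves:
    - [[0.1,-0.007,0.15],[0.006,-0.015,0],0]
    - [[0.109,-0.007,0.25],[0,0,0],0]
    - [[0,0,0.25],[0,0,0],0]
    - [[0,0,0.25],[0,0,0],0]
    - [[0,0,0.2],[0,0,0],0]
    - [[0,0,0.15],[0,0,0],0]
    - [[0,0,0],[0,0,0],0]
    - [[0,0,0],[0,0,0],0]

```text
time: 8.3
tcp_pos: [0.4747, 0.1464, 0.1248]
orientation: [0.084, 0.962, -0.023, 0.26]
contact_force: [-0.5, -0.1, -1.3]
finger_gap: 0.0105
finger_force: 78.5
```

```bash
python3 g.py .02; python3 - <<'E'
from rig import arm
from h import *
w=arm.get_image("wrist");j=arm.get_image("scene")
a=cv2.resize(w["pixels"][130:430,190:450,::-1],None,fx=2,fy=2,interpolation=cv2.INTER_CUBIC)
c=proj(j,[.4909,.1442,.11]).astype(int);b=cv2.resize(j["pixels"][c[1]-40:c[1]+40,c[0]-27:c[0]+27,::-1],None,fx=5,fy=5,interpolation=cv2.INTER_CUBIC)
m=np.zeros((600,800,3),np.uint8);m[:,:520]=a;m[:400,520:790]=b;cv2.imwrite("pics/w6.png",m)
E
```

```text
8.3 [0.4747 0.1464 0.1248] 0.01054681473068629 [ 0.27 -0.08 -0.84  0.33 -0.22  0.39]
TCP in face frame mm (up-slope,left,normal) [-0.26 -0.62 31.6 ]
tilt err deg [-0.08 -0.37 -0.02] force tool [ 1.03 -0.22  0.92] torque tool [0.026 0.601 0.026]
shift units [-0.005  0.008  0.155] rot units [-0.003 -0.013 -0.001]
```

View pics/w6.png

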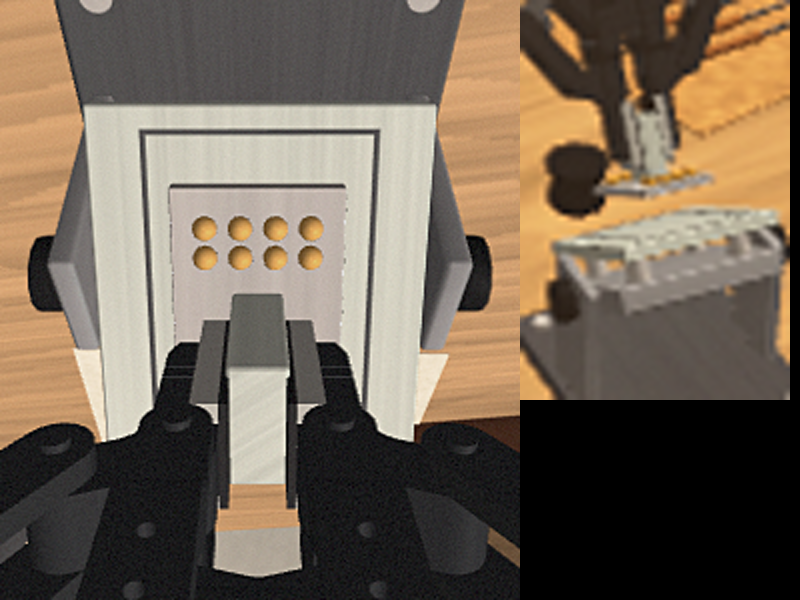

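The slide is centred in the outline and parallel to it, about 20 mm above the face. I'll descend slowly.

Call:
step_arm:
  moves:
    - [[0,0.008,0.08],[-0.003,-0.013,0],0]
    - [[0,0,0.08],[0,0,0],0]
    - [[0,0,0.04],[0,0,0],0]
    - [[0,0,0],[0,0,0],0]
    - [[0,0,0],[0,0,0],0]
    - [[0,0,0],[0,0,0],0]

```text
time: 8.9
tcp_pos: [0.4851, 0.1462, 0.1149]
orientation: [0.084, 0.96, -0.022, 0.266]
contact_force: [0.3, 0.2, -1.0]
finger_gap: 0.0106
finger_force: 78.4
```

```bash
python3 g.py .0107;for i in 1 2 3; do python3 -c "
from rig import arm
s=arm.observe();print(s['contact_force'],s['torque'])"; done
```

```text
8.9 [0.4851 0.1462 0.1149] 0.010574380551191429 [ 0.26 -0.05 -0.85  0.27 -0.22  0.38]
TCP in face frame mm (up-slope,left,normal) [ 3.54  0.99 17.91]
tilt err deg [ 0.11  0.31 -0.08] force tool [0.3  0.28 0.98] torque tool [-0.021  0.627  0.033]
shift units [ 0.048 -0.013  0.096] rot units [ 0.004  0.011 -0.003]
[ 0.28782464  0.23686412 -0.99239154] [ 0.14201114  0.6115791  -0.01604232]
[ 0.28782464  0.23686412 -0.99239154] [ 0.14201114  0.6115791  -0.01604232]
[ 0.28782464  0.23686412 -0.99239154] [ 0.14201114  0.6115791  -0.01604232]
```

Call:
step_arm:
  moves:
    - [[0.02,-0.005,0.02],[0,0,0],0]
    - [[0,0,0],[0,0,0],0]
    - [[0,0,0],[0,0,0],0]

```text
time: 9.15
tcp_pos: [0.4843, 0.1459, 0.1125]
orientation: [0.084, 0.96, -0.022, 0.265]
contact_force: [0.0, -0.3, -1.4]
finger_gap: 0.0108
finger_force: 78.4
```

```bash
python3 g.py .0107
```

```text
9.15 [0.4843 0.1459 0.1125] 0.01079466306356199 [ 0.26 -0.05 -0.86  0.27 -0.22  0.38]
TCP in face frame mm (up-slope,left,normal) [ 1.67  0.52 16.24]
tilt err deg [ 0.1   0.29 -0.07] force tool [ 0.66 -0.27  1.27] torque tool [ 0.026  0.632 -0.024]
shift units [ 0.023 -0.007  0.074] rot units [ 0.004  0.01  -0.003]
```

Call:
step_arm:
  moves:
    - [[0.01,0,0.015],[0,0,0],0]
    - [[0.01,0,0.015],[0,0.005,0],0]
    - [[0,0,0.015],[0,0,0],0]
    - [[0,0,0],[0,0,0],0]
    - [[0,0,0],[0,0,0],0]

```text
time: 9.57
tcp_pos: [0.4849, 0.1458, 0.1089]
orientation: [0.084, 0.961, -0.022, 0.264]
contact_force: [-0.7, 0.5, -1.0]
finger_gap: 0.0107
finger_force: 78.4
```

```bash
python3 g.py .0107
```

```text
9.5667 [0.4849 0.1458 0.1089] 0.010665685163347975 [ 0.26 -0.04 -0.86  0.26 -0.21  0.38]
TCP in face frame mm (up-slope,left,normal) [ 0.37  0.57 12.75]
tilt err deg [ 0.1   0.15 -0.08] force tool [1.18 0.37 0.47] torque tool [ 0.035  0.596 -0.037]
shift units [ 0.005 -0.008  0.027] rot units [ 0.004  0.005 -0.003]
```

Call:
step_arm:
  moves:
    - [[0,0,0.013],[0,0,0],0]
    - [[0,0,0],[0,0,0],0]
    - [[0,0,0],[0,0,0],0]

```text
time: 9.82
tcp_pos: [0.4854, 0.1457, 0.1081]
orientation: [0.084, 0.961, -0.022, 0.264]
contact_force: [0.8, -0.5, -1.8]
finger_gap: 0.0109
finger_force: 78.4
```

```bash
python3 g.py .0107
```

```text
9.8167 [0.4854 0.1457 0.1081] 0.010885231269254619 [ 0.26 -0.04 -0.86  0.25 -0.21  0.38]
TCP in face frame mm (up-slope,left,normal) [ 0.41  0.57 11.82]
tilt err deg [ 0.1   0.16 -0.08] force tool [ 0.21 -0.32  1.96] torque tool [0.018 0.603 0.011]
shift units [ 0.005 -0.008  0.015] rot units [ 0.004  0.005 -0.003]
```

Call:
step_arm:
  moves:
    - [[0,0,0.013],[0,0,0],0]
    - [[0,0,0],[0,0,0],0]
    - [[0,0,0],[0,0,0],0]

```text
time: 10.07
tcp_pos: [0.4858, 0.1457, 0.1074]
orientation: [0.084, 0.961, -0.022, 0.264]
contact_force: [-3.5, -0.3, 1.3]
finger_gap: 0.0105
finger_force: 79.0
```

```bash
python3 g.py .0107
```

```text
10.0667 [0.4858 0.1457 0.1074] 0.010529189728982128 [ 0.26 -0.04 -0.86  0.25 -0.21  0.38]
TCP in face frame mm (up-slope,left,normal) [ 0.4   0.63 11.02]
tilt err deg [ 0.11  0.17 -0.07] force tool [ 2.23 -0.87 -2.9 ] torque tool [0.107 0.702 0.023]
shift units [ 0.005 -0.008  0.004] rot units [ 0.004  0.006 -0.002]
```

Contact is at normal ≈ 11.1 mm, with about 4 N, which matches the tray-based prediction. I'll press in.

Call:
step_arm:
  moves:
    - [[0,-0.004,0.013],[0,0,0],0]
    - [[0,0,0.013],[0,0,0],0]
    - [[0,0,0.013],[0,0,0],0]
    - [[0,0,0.013],[0,0,0],0]
    - [[0,0,0],[0,0,0],0]
    - [[0,0,0],[0,0,0],0]
    - [[0,0,0],[0,0,0],0]

```text
time: 10.65
tcp_pos: [0.4878, 0.1453, 0.104]
orientation: [0.083, 0.961, -0.022, 0.264]
contact_force: [-5.2, 2.0, 3.4]
finger_gap: 0.0103
finger_force: 79.3
```

```bash
python3 g.py .0052
```

```text
10.65 [0.4878 0.1453 0.104 ] 0.01027326360014648 [ 0.26 -0.03 -0.86  0.24 -0.21  0.38]
TCP in face frame mm (up-slope,left,normal) [0.43 0.56 7.03]
tilt err deg [ 0.14  0.16 -0.06] force tool [ 2.97  1.1  -5.68] torque tool [-0.282  0.785 -0.062]
shift units [ 0.006 -0.007  0.024] rot units [ 0.005  0.005 -0.002]
```

Call:
step_arm:
  moves:
    - [[0,0,0],[0,0,0],0]
    - [[0,0,0],[0,0,0],0]
    - [[0,0,0],[0,0,0],0]
    - [[0,0,0],[0,0,0],0]
  squeeze: 30

```text
time: 10.98
tcp_pos: [0.4878, 0.1453, 0.104]
orientation: [0.083, 0.961, -0.022, 0.264]
contact_force: [-4.4, 2.6, 4.0]
finger_gap: 0.0108
finger_force: 79.3
```

```bash
python3 g.py .0052
```

```text
10.9833 [0.4878 0.1453 0.104 ] 0.010802437300609409 [ 0.26 -0.03 -0.86  0.24 -0.21  0.38]
TCP in face frame mm (up-slope,left,normal) [0.41 0.56 7.05]
tilt err deg [ 0.14  0.16 -0.07] force tool [ 2.07  1.84 -5.9 ] torque tool [-0.287  0.806 -0.081]
shift units [ 0.006 -0.008  0.025] rot units [ 0.005  0.006 -0.002]
```

Call:
step_arm:
  moves:
    - [[0,0.004,0],[0,0.04,0],0]
    - [[0,0,0],[0,0,0],0]
    - [[0,0,0],[0,0,0],0]
  squeeze: 80

```text
time: 11.23
tcp_pos: [0.4882, 0.1453, 0.1042]
orientation: [0.084, 0.963, -0.021, 0.255]
contact_force: [-4.9, 2.0, 4.0]
finger_gap: 0.0103
finger_force: 79.5
```

```bash
python3 g.py .0052
```

```text
11.2333 [0.4882 0.1453 0.1042] 0.010314759721604323 [ 0.25 -0.02 -0.84  0.27 -0.2   0.38]
TCP in face frame mm (up-slope,left,normal) [0.82 0.62 7.04]
tilt err deg [ 0.1  -0.96 -0.08] force tool [ 2.48  1.15 -6.05] torque tool [-0.029  0.664 -0.007]
shift units [ 0.011 -0.008  0.025] rot units [ 0.004 -0.034 -0.003]
```

Call:
step_arm:
  moves:
    - [[0,0,0],[0,-0.04,0],0]
    - [[0,0,0],[0,0,0],0]
    - [[0,0,0],[0,0,0],0]

```text
time: 11.48
tcp_pos: [0.4881, 0.1453, 0.1042]
orientation: [0.084, 0.96, -0.022, 0.265]
contact_force: [-4.4, 0.9, 4.2]
finger_gap: 0.0107
finger_force: 79.4
```

```bash
python3 g.py .0052
```

```text
11.4833 [0.4881 0.1453 0.1042] 0.010653488674523063 [ 0.26 -0.03 -0.86  0.24 -0.21  0.38]
TCP in face frame mm (up-slope,left,normal) [0.74 0.61 7.14]
tilt err deg [ 0.1   0.2  -0.08] force tool [ 1.73  0.11 -5.89] torque tool [-0.003  0.535  0.011]
shift units [ 0.01  -0.008  0.026] rot units [ 0.004  0.007 -0.003]
```

Call:
step_arm:
  moves:
    - [[0,0,0],[0,-0.04,0],0]
    - [[0,0,0],[0,0,0],0]
    - [[0,0,0],[0,0,0],0]

```text
time: 11.73
tcp_pos: [0.4881, 0.1453, 0.1043]
orientation: [0.083, 0.958, -0.023, 0.274]
contact_force: [-3.8, 0.0, 4.9]
finger_gap: 0.0104
finger_force: 79.4
```

```bash
python3 g.py .0052
```

```text
11.7333 [0.4881 0.1453 0.1043] 0.010418759034416341 [ 0.26 -0.03 -0.88  0.21 -0.22  0.38]
TCP in face frame mm (up-slope,left,normal) [0.85 0.63 7.14]
tilt err deg [ 0.11  1.32 -0.08] force tool [ 0.63 -0.62 -6.12] torque tool [0.088 0.721 0.031]
shift units [ 0.012 -0.009  0.026] rot units [ 0.004  0.046 -0.003]
```

```bash
cat > r.py <<'E'
from rig import arm
from h import *
s=arm.observe();A=R.from_quat(s["orientation"]);T=toolR(np.radians(-9.9),np.radians(30.6))
f=A.inv().apply(s["contact_force"]);t=A.inv().apply(s["torque"]);print(np.degrees((A.inv()*T).as_rotvec())[:2].round(2),"F",f.round(2),"T",t.round(3),"My",(t[1]-.61-.18*(f[0]-.75)).round(3),"Mx",(t[0]+.18*f[1]).round(3))
E
```

Call:
step_arm:
  moves:
    - [[0,0,0],[0,0,0],0]

```text
time: 11.82
tcp_pos: [0.4882, 0.1453, 0.1042]
orientation: [0.083, 0.958, -0.023, 0.274]
contact_force: [-3.0, 0.6, 4.3]
finger_gap: 0.0107
finger_force: 79.4
```

```bash
python3 r.py
```

```text
[0.11 1.3 ] F [ 0.33  0.12 -5.3 ] T [ 0.067  0.725 -0.044] My 0.191 Mx 0.089
```

Call:
step_arm:
  moves:
    - [[0,0,0],[0,0,0],0]

```text
time: 11.9
tcp_pos: [0.4882, 0.1453, 0.1042]
orientation: [0.083, 0.958, -0.023, 0.274]
contact_force: [-2.9, -0.1, 4.5]
finger_gap: 0.0112
finger_force: 79.4
```

```bash
python3 r.py
```

```text
[0.11 1.31] F [-0.02 -0.57 -5.32] T [0.068 0.724 0.006] My 0.251 Mx -0.035
```

Call:
step_arm:
  moves:
    - [[0,0,0],[0,0.02,0],0]
    - [[0,0,0],[0,0,0],0]
    - [[0,0,0],[0,0,0],0]

```text
time: 12.15
tcp_pos: [0.4883, 0.1453, 0.1042]
orientation: [0.084, 0.959, -0.022, 0.269]
contact_force: [-1.5, 0.1, 4.8]
finger_gap: 0.0106
finger_force: 79.3
```

```bash
python3 r.py
```

```text
[0.1  0.75] F [-1.18 -0.11 -4.88] T [ 0.083  0.574 -0.005] My 0.31 Mx 0.062
```

Call:
step_arm:
  moves:
    - [[0,0,0],[0,0,0],0]

```text
time: 12.23
tcp_pos: [0.4883, 0.1453, 0.1042]
orientation: [0.084, 0.959, -0.022, 0.269]
contact_force: [-2.3, -0.1, 6.0]
finger_gap: 0.0109
finger_force: 79.3
```

```bash
python3 r.py
```

```text
[0.11 0.77] F [-1.21 -0.46 -6.32] T [ 0.097  0.557 -0.019] My 0.3 Mx 0.013
```

Call:
step_arm:
  moves:
    - [[0,0,0],[0,0,0],0]

```text
time: 12.32
tcp_pos: [0.4882, 0.1453, 0.1042]
orientation: [0.084, 0.959, -0.022, 0.269]
contact_force: [-2.3, -0.7, 4.6]
finger_gap: 0.0107
finger_force: 79.3
```

```bash
python3 r.py
```

```text
[0.1  0.78] F [-0.52 -1.07 -5.05] T [0.144 0.428 0.068] My 0.047 Mx -0.049
```

Call:
step_arm:
  moves:
    - [[0,0,0],[0,0.02,0],0]
    - [[0,0,0],[0,0,0],0]
    - [[0,0,0],[0,0,0],0]

```text
time: 12.57
tcp_pos: [0.4881, 0.1453, 0.1041]
orientation: [0.084, 0.96, -0.022, 0.265]
contact_force: [-3.7, 0.4, 4.8]
finger_gap: 0.0106
finger_force: 79.4
```

```bash
python3 r.py
```

```text
[0.11 0.2 ] F [ 0.75 -0.24 -6.07] T [0.079 0.15  0.007] My -0.459 Mx 0.036
```

Call:
step_arm:
  moves:
    - [[0,0,0],[0,0,0],0]

```text
time: 12.65
tcp_pos: [0.4881, 0.1453, 0.1041]
orientation: [0.084, 0.96, -0.022, 0.265]
contact_force: [-2.7, -0.3, 6.0]
finger_gap: 0.0104
finger_force: 79.4
```

```bash
python3 r.py
```

```text
[0.11 0.21] F [-0.85 -0.72 -6.44] T [0.097 0.148 0.012] My -0.173 Mx -0.032
```

Call:
step_arm:
  moves:
    - [[0,0,0],[0,0,0],0]

```text
time: 12.73
tcp_pos: [0.4881, 0.1453, 0.1041]
orientation: [0.084, 0.96, -0.022, 0.265]
contact_force: [-2.0, 0.4, 5.2]
finger_gap: 0.011
finger_force: 79.4
```

```bash
python3 r.py
```

```text
[0.11 0.2 ] F [-0.93  0.03 -5.51] T [0.142 0.188 0.01 ] My -0.119 Mx 0.147
```

The moment flips between 0.2° and 0.78° of extra tilt, so flush is at about 0.5°. I'll set that, press slightly more, and check visually.

Call:
step_arm:
  moves:
    - [[0,0,0.008],[0,-0.012,0],0]
    - [[0,0,0.008],[0,0,0],0]
    - [[0,0,0],[0,0,0],0]
    - [[0,0,0],[0,0,0],0]

```text
time: 13.07
tcp_pos: [0.4887, 0.1452, 0.1031]
orientation: [0.084, 0.96, -0.022, 0.268]
contact_force: [-2.8, -1.0, 5.0]
finger_gap: 0.0104
finger_force: 79.4
```

```bash
python3 r.py; python3 g.py .0052; python3 - <<'E'
from rig import arm
from h import *
import pickle
s=arm.observe();w=arm.get_image("wrist");pickle.dump((s,w),open("w7.pkl","wb"))
j=arm.get_image("scene")
a=cv2.resize(w["pixels"][130:430,190:450,::-1],None,fx=2,fy=2,interpolation=cv2.INTER_CUBIC)
c=proj(j,[.4909,.1442,.11]).astype(int);b=cv2.resize(j["pixels"][c[1]-40:c[1]+40,c[0]-27:c[0]+27,::-1],None,fx=5,fy=5,interpolation=cv2.INTER_CUBIC)
m=np.zeros((600,800,3),np.uint8);m[:,:520]=a;m[:400,520:790]=b;cv2.imwrite("pics/w7.png",m)
E
```

```text
[0.11 0.56] F [-0.4  -1.42 -5.59] T [ 0.181  0.248 -0.03 ] My -0.154 Mx -0.074
13.0667 [0.4887 0.1452 0.1031] 0.010421280376783434 [ 0.26 -0.03 -0.87  0.23 -0.22  0.38]
TCP in face frame mm (up-slope,left,normal) [0.72 0.61 5.83]
tilt err deg [ 0.11  0.56 -0.08] force tool [-0.4  -1.42 -5.59] torque tool [ 0.181  0.248 -0.03 ]
shift units [ 0.01  -0.008  0.008] rot units [ 0.004  0.019 -0.003]
```

View pics/w7.png

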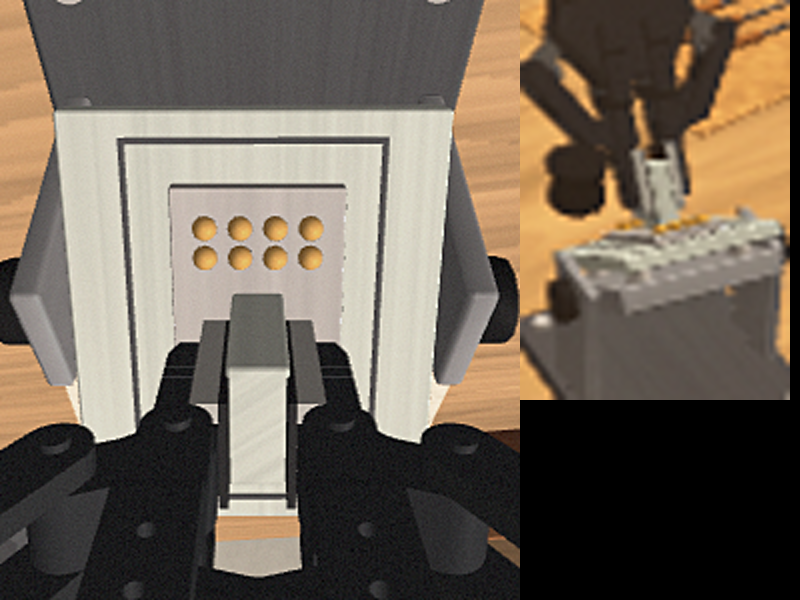

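The slide lies centred in the outline with no slip in the hand: outline (120,140)–(387,140), face edge (55,110)–(452,108), plate edge (170,185)–(345,185). I'll compute the travel from the image.

```bash
python3 - <<'E'
from h import *
import pickle
s,w=pickle.load(open("w7.pkl","rb"))
A=R.from_quat(s["orientation"]);T=np.array(w["world_from_camera"])
ct=A.inv().apply(T[:3,3]-s["tcp_pos"]);cR=A.inv()*R.from_matrix(T[:3,:3])
B=R.from_quat([.084,.962,-.023,.26]);v=dict(w);T6=np.eye(4);T6[:3,:3]=(B*cR).as_matrix();T6[:3,3]=np.array([.4747,.1464,.1248])+B.apply(ct);v["world_from_camera"]=T6
S=lambda l:np.array([((x+.5)/2-.5+190,(y+.5)/2-.5+130) for x,y in l])
u6=S([(84,105),(436,103),(141,132),(379,132)]);u7=S([(55,110),(452,108),(120,140),(387,140)])
for sl in(30.6,31.1):
  d=[]
  for c,u in((v,u6),(w,u7)):
    F=R.from_euler('z',np.radians(-9.9))*R.from_euler('y',-np.radians(sl))
    P=[(-.055,-.045,0),(-.055,.045,0),(-.048,-.03,0),(-.048,.03,0)]
    f=lambda x:(np.array([proj(c,p) for p in np.array([.4909,.1442,.0977])+F.apply(np.array(P)+x)])-u).ravel()
    r=least_squares(f,[0,0,0]);d.append(r.x*1e3);print(sl,(r.x*1e3).round(2),"rms",np.sqrt(np.mean(r.fun**2)).round(2))
  print("travel",d[0][2]-d[1][2])
E
```

```text
30.6 [ 0.39 -0.22 -2.06] rms 0.66
30.6 [ 0.18 -0.43 -8.56] rms 0.64
travel 6.502252359383883
31.1 [ 0.37 -0.22 -1.61] rms 0.65
31.1 [ 0.1  -0.43 -8.11] rms 0.63
travel 6.500356036476347
```

Call:
step_arm:
  moves:
    - [[0,0,0],[0,0,0],0]

```text
time: 13.25
tcp_pos: [0.4887, 0.1453, 0.1031]
orientation: [0.084, 0.96, -0.022, 0.268]
contact_force: [-2.5, -0.0, 5.1]
finger_gap: 0.011
finger_force: 79.4
```

```bash
python3 r.py
```

```text
[0.11 0.56] F [-0.57 -0.44 -5.64] T [ 0.173  0.342 -0.024] My -0.03 Mx 0.094
```

Call:
step_arm:
  moves:
    - [[0,0,0],[0,0,0],0]

```text
time: 13.33
tcp_pos: [0.4887, 0.1452, 0.1031]
orientation: [0.084, 0.96, -0.022, 0.268]
contact_force: [-2.9, -0.1, 5.8]
finger_gap: 0.0107
finger_force: 79.4
```

```bash
python3 r.py
```

```text
[0.11 0.55] F [-0.56 -0.57 -6.41] T [ 0.203  0.313 -0.008] My -0.062 Mx 0.099
```

Call:
step_arm:
  moves:
    - [[0,0,0],[0,0,0],0]

```text
time: 13.42
tcp_pos: [0.4887, 0.1452, 0.1031]
orientation: [0.084, 0.96, -0.022, 0.268]
contact_force: [-2.1, 0.2, 4.3]
finger_gap: 0.0106
finger_force: 79.4
```

```bash
python3 r.py; python3 g.py .0052
```

```text
[0.11 0.56] F [-0.46 -0.17 -4.79] T [ 0.247  0.296 -0.019] My -0.096 Mx 0.217
13.4167 [0.4887 0.1452 0.1031] 0.01058136277674357 [ 0.26 -0.03 -0.87  0.23 -0.22  0.38]
TCP in face frame mm (up-slope,left,normal) [0.76 0.65 5.87]
tilt err deg [ 0.11  0.56 -0.08] force tool [-0.46 -0.17 -4.79] torque tool [ 0.247  0.296 -0.019]
shift units [ 0.01  -0.009  0.009] rot units [ 0.004  0.019 -0.003]
```

Call:
step_arm:
  moves:
    - [[0,0,0.003],[0.006,-0.004,0],0]
    - [[0,0,0],[0,0,0],0]
    - [[0,0,0],[0,0,0],0]
    - [[0,0,0],[0,0,0],0]
    - [[0,0,0],[0,0,0],0]
    - [[0,0,0],[0,0,0],0]

```text
time: 13.92
tcp_pos: [0.4889, 0.1452, 0.103]
orientation: [0.084, 0.959, -0.024, 0.269]
contact_force: [-2.8, -0.1, 5.4]
finger_gap: 0.0102
finger_force: 79.5
```

```bash
python3 r.py; python3 g.py .0052
```

```text
[-0.06  0.68] F [-0.46 -0.62 -6.01] T [ 0.06   0.33  -0.036] My -0.063 Mx -0.052
13.9167 [0.4889 0.1452 0.103 ] 0.010225258307985773 [ 0.26 -0.03 -0.87  0.22 -0.22  0.38]
TCP in face frame mm (up-slope,left,normal) [0.81 0.65 5.65]
tilt err deg [-0.06  0.68 -0.09] force tool [-0.46 -0.62 -6.01] torque tool [ 0.06   0.33  -0.036]
shift units [ 0.011 -0.009  0.006] rot units [-0.002  0.024 -0.003]
```

Call:
step_arm:
  moves:
    - [[0,0,0],[0,0,0],0]

```text
time: 14.0
tcp_pos: [0.4888, 0.1452, 0.103]
orientation: [0.084, 0.959, -0.024, 0.268]
contact_force: [-2.0, -0.4, 6.4]
finger_gap: 0.011
finger_force: 79.5
```

```bash
python3 r.py
```

```text
[-0.06  0.67] F [-1.7  -0.77 -6.43] T [0.116 0.353 0.001] My 0.183 Mx -0.022
```

Call:
step_arm:
  moves:
    - [[0,0,0],[0,0,0],0]

```text
time: 14.08
tcp_pos: [0.4888, 0.1452, 0.103]
orientation: [0.084, 0.959, -0.024, 0.268]
contact_force: [-2.5, 0.0, 6.0]
finger_gap: 0.011
finger_force: 79.5
```

```bash
python3 r.py
```

```text
[-0.06  0.67] F [-0.97 -0.43 -6.38] T [0.123 0.382 0.035] My 0.082 Mx 0.046
```

Residual moments are near zero, the face has gone down about 6 mm under roughly 7 N, and the slide is still gripped. I'm handing it in.

```bash
python3 -c "
from rig import arm
print(arm.close_job())"
```

```text
the job is handed in; nothing more can be done
None
```

I laid the long slide inside the outline, lengthwise up the roughly 31° slope, and handed the job in at about 14 s still gripping it at about 80 N, with the face pressed down about 6 mm (estimates 5.2–6.7 mm) under about 7 N; contact moments near zero suggest it is flush, and I did not touch the round and square slides or the look-alikes.

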